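# Tip the faced tuning block off the ledge onto its pale face

### The job

The dark sheesham tuning block with the pale wooden facing stands on the raised ledge, facing the cork pad. Push it over the edge of the ledge, without lifting it, so that it tumbles onto the cork and lies there flat on its pale face, wholly on the pad. Leave the plain sheesham block and the cork sanding block where they are.

Things in the scene. Friction and masses are not known exactly. Their poses are not given: they have to be found in the camera images.
- faced_mid (a point): Centre of the block to tumble: dark sheesham standing on end, 38 (x) by 44 (y) by 64 (z, up) mm, about 0.1 kg. Its +x side is a pale slip 8 mm thick: a pale front face and a pale strip on the top end. At the start its +x points over the edge (within 5 degrees), front face 10 to 40 mm back from the edge. It tips once its middle is pushed past the edge, to end with +x straight down.
- edge (a point): Middle of the top edge of the fixed ledge: grey board with brass nosing, 28 mm high, 340 mm long (y), 140 mm deep towards -x. x points level from the ledge out over the cork pad, y along the edge, z up. The fixed cork pad in front of the edge is 150 mm deep (x), 340 mm long (y); its top is 4 mm above the table, 24 mm below this point.
- plain_mid (a point): Centre of the bystander block: the same size and dark wood, standing on the ledge, with no pale facing. Loose; not to be disturbed.
- cork_mid (a point): Centre of the cork sanding block, 38 by 50 by 32 mm high, lying on the ledge. Loose; not to be disturbed. The three things stand in a row along the edge, in any order, about 105 mm apart centre to centre.

How it is judged:
By the outcome, as a careful person would: the job done as asked, in the order asked, and still so for the second after the job is handed in, with the robot touching nothing.
It also fails if it takes over 29 s, if anything falls off the work surface, if the arm or the gripper's body presses on something with over 40 N, if the wrist force passes 120 N, or if a joint passes its speed limit or range.

### The arm

A 6-joint arm with a two-finger parallel gripper is mounted at the origin on the work surface. World frame = base frame: x ahead of the robot, y to its left, z up, the work surface at z = 0. Lengths are in mm, angles in rad, forces in N, time in s.
With the tool pointing down it reaches from about 250 to 800 mm from the base axis. Payload 8.5 kg.
Tool frame: the origin (TCP) lies at the very end of the fingers, on their centre line; the grasp point (between the pads) lies 19 mm behind it (r.grasp_offset is the distance from the TCP to the grasp point, in mm); x points along the fingers, y is the direction in which the jaws open and shut, and the axes are right-handed (so a half turn about x gives the same grasp; the last joint's range is limited). The gripper opens to 85 mm and grips with 20 to 120 N. Pads are 22 mm wide; open, the fingers measure 114 mm over their backs; the gripper's body (76 mm by 85 mm) begins 54 mm behind the grasp point. The pads swing forward as they close: fully open they stand 13 mm farther back than shut.
Start: joints at [-1.249, 0.238, -0.013, 1.319, 0, 1.571], TCP at [166.028, -498.009, 231.276] pointing down, gripper open.
Joint ranges: [-2.66, 2.66], [-1.03, 1.9], [-1.14, 1.46], [-1.82, 2.27], [-1.45, 1.34], [-3.14, 3.14]. Speed limits (rad/s): [2.22, 2.22, 2.79, 3.14, 3.14, 3.14].

### API

Orientations are given as a 3x3 rotation matrix whose columns are the frame's x, y, z axes.
In Python, from workcell import r gives the robot as it stands.
- The arm moves only by the tool drive_tool, never from a script. Its argument "rows" is text: rows parted by semicolons, each of 7 numbers parted by spaces: the turn, a rotation vector about the tool's x, y, z in units of 8 degrees (1.0 is 8 degrees), then the shift along the tool's x, y, z in units of 30 mm (1.0 is 30 mm), then the gripper command: -1 is fully open, 1 is shut, values between are in proportion. In form: wx wy wz tx ty tz grip; .... A call has 1 to 12 rows; each row is the pose to reach, as a shift and turn from the pose commanded when the call began, along the tool's axes at that moment; what a row does not reach only later rows make up. A row lasts 1/10 s, in which the tool goes at most 50 mm and 8.59 degrees, less where a joint would pass 70% of its speed; a pose out of reach is approached as far as the arm can. A call with a gripper value outside its range is refused whole. The fingers move at their own pace and stop on an object; "newtons" is the grip in N (left out, the last holds). Time passes only in rows, so rows that repeat a pose let the fingers close. It gives the time, the measured TCP pose, the force and the opening at its end, in the units of the state.
- r.get_obs(): the state, without advancing time (a new reading comes with each control period).
- r.get_image(name): name is "scene" or "side" or "wrist"; returns a dict with "image" (400x640x3 uint8, blue, green, red), "fovy" (degrees; the focal length in pixels is half the picture's height over the tangent of half this angle, whatever the lens; pixels are square), "cx", "cy" (the principal point, pixels), "R" (3x3) and "t" (3): a world point X has camera coordinates R X + t. Camera axes: x right, y down, z forward; pixel columns grow to the right and rows downward; lengths in mm; the calibration is good to about 2 mm. A picture is of the moment at which its call begins. There is no depth.
- r.hand_in(): hands the job in, once; it reports no verdict.
The state is a dict: "time_s": time; "joint_positions": joint angles; "joint_velocities": joint speeds; "effort": joint torques, N m; "eef_pos": TCP position; "tcp_rot": TCP orientation; "contact_force": force on the tool from outside, world axes, zero at the start; "wrist_torque": the same for the moment, N m; "width": finger opening in mm.
Only numpy, scipy, OpenCV 4.12 (cv2) and the standard library are available. Lean on these libraries where they do the work, as an engineer would, in place of code of your own. Each camera call takes 0.05 s, during which the arm holds its last target.

## Working session

There is one attempt and no reset: what is moved stays moved. The work goes in short steps, Python scripts to look and compute and a tool call to move; the robot and the scene stay as the last step left them, time stands still between calls to the robot, and variables do not carry over. Pictures are saved under pics/ and viewed, and the job is handed in when it is done.

Besides the shell and the picture viewer there is one more tool, called after "Emit:" as name(argument=value, ...), one argument or row to a line, values as JSON. drive_tool: Moves the arm, as the interface text tells. Its arguments: {"type":"object","properties":{"rows":{"type":"string"},"newtons":{"type":"number"}},"required":["rows"]}

```bash
mkdir -p pics; python3 - <<'E'
from workcell import r
import cv2
for n in("scene","side","wrist"):
    d=r.get_image(n); cv2.imwrite(f"pics/{n}0.png",d["image"]); print(n,d["fovy"],d["cx"],d["cy"],d["R"],d["t"])
o=r.get_obs();print(o["time_s"],o["eef_pos"],o["tcp_rot"],o["width"])
E
```

```text
scene 46.27478053044019 313.03941402425534 200.16430395504568 [[ 0.32879425  0.94427448  0.01549361]
 [ 0.7012624  -0.2331238  -0.67370939]
 [-0.63255465  0.23237686 -0.73883395]] [-237.95899651 -314.79940461 1121.14889033]
side 55.44892518402699 317.82879140407346 204.71009609972035 [[-0.72358388 -0.69006208  0.01551438]
 [-0.52311425  0.53358506 -0.66455884]
 [ 0.45030862 -0.48897986 -0.74707486]] [445.29833192 317.38860099 486.09936116]
wrist 62.683064759023104 320.2275763473066 200.5818504021921 [[ 3.17335135e-01 -9.48313411e-01 -2.94968347e-04]
 [-9.09573762e-01 -3.04459611e-01  2.82807209e-01]
 [-2.68279675e-01 -8.94763685e-02 -9.59176728e-01]] [-525.54016636  -38.42139401  379.2991781 ]
0.15 [ 165.95221207 -497.74597457  230.82353741] [[-3.41354544e-04  3.16274811e-01 -9.48667554e-01]
 [ 1.06471668e-03 -9.48666956e-01 -3.16274995e-01]
 [-9.99999375e-01 -1.11802408e-03 -1.29112917e-05]] 85.27266313514424
```

View pics/scene0.png

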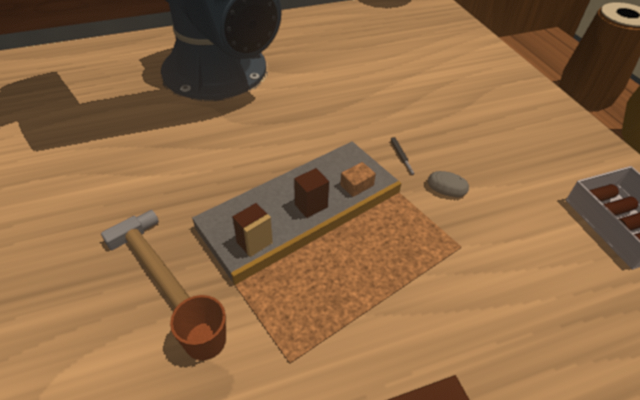

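View pics/side0.png

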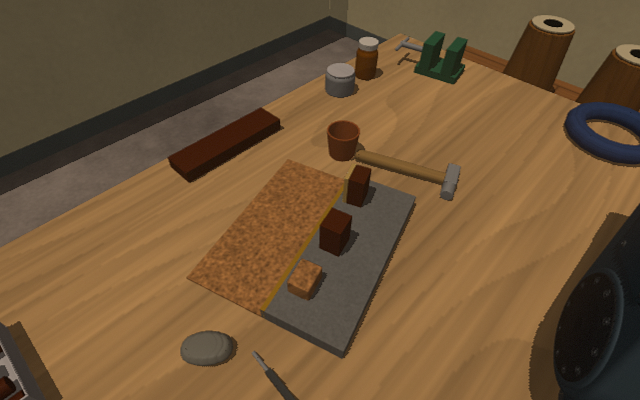

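The scene view shows the faced block at about (253,230), the plain block at (311,193) and the cork block at (358,180). The ledge's front edge runs from about (233,275) to (400,185). I'll enlarge these areas to get corners.

```bash
cat > h.py <<'E'
import numpy as np,cv2
from workcell import r
def cam(d):
    f=200/np.tan(np.radians(d["fovy"])/2); return f,d["cx"],d["cy"],np.array(d["R"]),np.array(d["t"])
def ray(d,u,v,z):
    f,cx,cy,R,t=cam(d); C=-R.T@t; w=R.T@np.array([(u-cx)/f,(v-cy)/f,1]); return C+w*(z-C[2])/w[2]
def proj(d,X):
    f,cx,cy,R,t=cam(d); c=R@np.array(X,float)+t; return f*c[0]/c[2]+cx,f*c[1]/c[2]+cy
def crop(d,x0,y0,w,h,s,name):
    im=d["image"][y0:y0+h,x0:x0+w]; im=cv2.resize(im,None,fx=s,fy=s,interpolation=cv2.INTER_CUBIC)
    im=cv2.convertScaleAbs(im,alpha=1.5,beta=10)
    for k in range(0,w,10): cv2.putText(im,str(x0+k),(k*s,8),0,.3,(255,255,255)); cv2.line(im,(k*s,10),(k*s,14),(255,255,255))
    for k in range(0,h,10): cv2.putText(im,str(y0+k),(0,k*s+4),0,.3,(255,255,255)); cv2.line(im,(20,k*s),(24,k*s),(255,255,255))
    cv2.imwrite("pics/"+name,im)
E
python3 - <<'E'
from h import *
d=r.get_image("scene"); crop(d,185,190,100,95,6,"c1.png")
d=r.get_image("side"); crop(d,310,150,110,90,7,"c2.png")
E
```

```text
(no output)
```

View pics/c1.png

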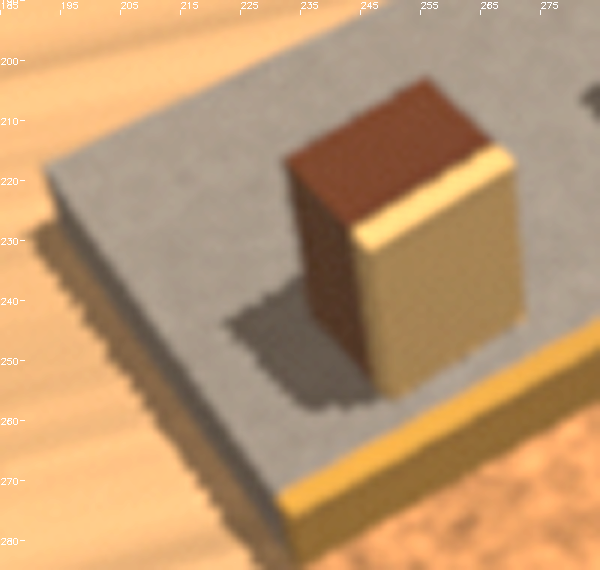

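View pics/c2.png

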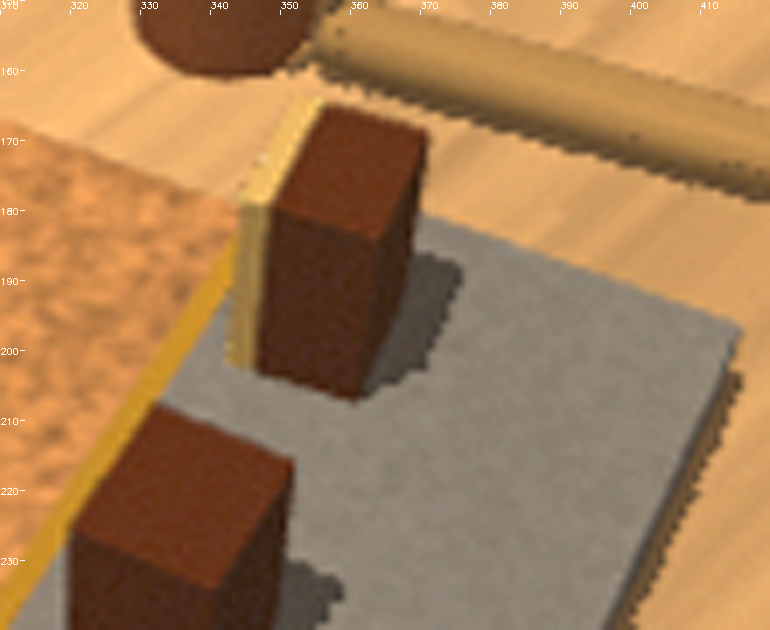

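Scene crop: the faced block's top corners are (232.5,216.3), (256.3,202.8), (271,216.5) and (246.3,231.7), and the ledge's left front corner is (234.2,275.8). Next I'll crop the other end.

```bash
python3 - <<'E'
from h import *
d=r.get_image("scene"); crop(d,285,135,125,95,6,"c3.png")
d=r.get_image("scene")
for n,u,v,z in [("BL",232.5,216.3,92),("BR",256.3,202.8,92),("FR",271,216.5,92),("FL",246.3,231.7,92),("bFL",250.5,256.3,28),("bFR",272.5,243,28),("edgeL",234.2,275.8,28),("ledgeBL",192.5,217.2,28)]: print(n,ray(d,u,v,z).round(1))
d=r.get_image("side")
for n,u,v,z in [("BL",371,168.5,92),("BR",364,184,92),("FR",345,179,92),("FL",356,164.5,92),("bBR",361,207,28),("bFR",343,202,28),("ledgeBL",415.5,197,28)]: print(n,ray(d,u,v,z).round(1))
E
```

```text
BL [549.1 -66.5  92. ]
BR [534.2 -26.5  92. ]
FR [567.4 -12.8  92. ]
FL [583.8 -54.2  92. ]
bFL [581.4 -52.9  28. ]
bFR [567.6 -13.8  28. ]
edgeL [608.2 -84.4  28. ]
ledgeBL [ 474.6 -124.1   28. ]
BL [547.5 -67.8  92. ]
BR [531.4 -27.6  92. ]
FR [563.5 -13.6  92. ]
FL [574.  -56.8  92. ]
bBR [532.  -30.2  28. ]
bFR [564.8 -16.   28. ]
ledgeBL [ 472.7 -124.6   28. ]
```

View pics/c3.png

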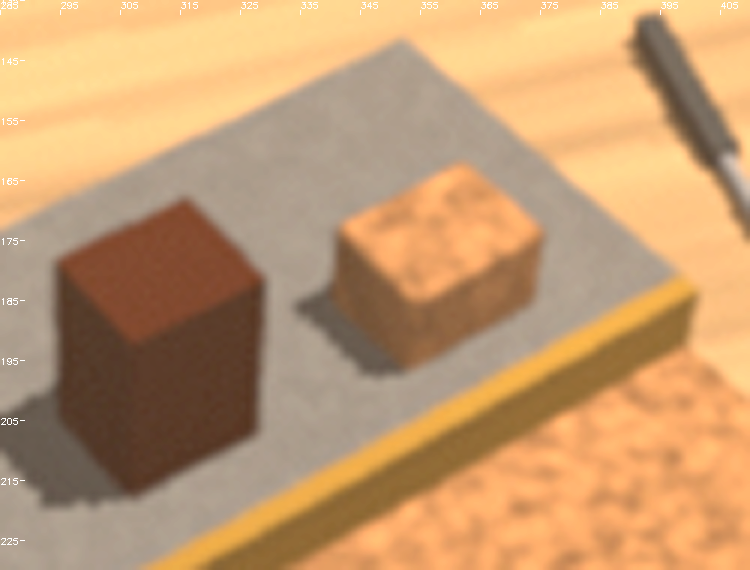

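```bash
python3 - <<'E'
from h import *
d=r.get_image("scene")
L=ray(d,234.2,275.8,28);Rr=ray(d,400.8,183.7,28);B=ray(d,352.5,141.7,28);LB=ray(d,192.5,217.2,28)
print(L,Rr,B,LB)
y=(Rr-L);print(np.linalg.norm(y));y/=np.linalg.norm(y);a=np.degrees(np.arctan2(-y[0],y[1]));print("x-axis yaw from edge",a)
y2=B-LB;print(np.degrees(np.arctan2(-y2[0],y2[1])))
x=np.array([y[1],-y[0],0]);E=(L+Rr)/2;print("edge",E,"x",x)
def loc(p): q=np.array(p)-E; return (q@x).round(1),(q@y).round(1)
for n,p in dict(BL=(549.1,-66.5,92),BR=(534.2,-26.5,92),FR=(567.4,-12.8,92),FL=(583.8,-54.2,92),sBL=(547.5,-67.8,92),sBR=(531.4,-27.6,92),sFR=(563.5,-13.6,92),bFL=(581.4,-52.9,28),bFR=(567.6,-13.8,28)).items(): print(n,loc(p))
P=[(u/6+285,v/6+135) for u,v in [(57,260),(185,198),(265,278),(135,345)]]
for u,v in P: print("plain",loc(ray(d,u,v,92)))
P=[(u/6+285,v/6+135) for u,v in [(340,230),(462,162),(545,233),(415,303)]]
for u,v in P: print("cork",loc(ray(d,u,v,60)))
s=r.get_image("side");print("brass side",)
for u,v in [(232.5/7+310,245/7+150)]: print(loc(ray(s,u,v,28)))
T=np.array(r.get_obs()["tcp_rot"]);p=r.get_obs()["eef_pos"];print(loc(p))
E
```

```text
[608.16622524 -84.4016324   28.        ] [513.19412069 237.88371625  28.        ] [380.85393392 199.82036176  28.        ] [ 474.58697672 -124.10143337   28.        ]
335.98742028778827
x-axis yaw from edge 16.419364009894384
16.138823476014867
edge [560.68017296  76.74104192  28.        ] x [0.9592185  0.28266566 0.        ]
BL (np.float64(-51.6), np.float64(-134.1))
BR (np.float64(-54.6), np.float64(-91.5))
FR (np.float64(-18.9), np.float64(-87.8))
FL (np.float64(-14.8), np.float64(-132.1))
sBL (np.float64(-53.5), np.float64(-134.9))
sBR (np.float64(-57.6), np.float64(-91.8))
sFR (np.float64(-22.8), np.float64(-87.5))
bFL (np.float64(-16.8), np.float64(-130.2))
bFR (np.float64(-19.0), np.float64(-88.8))
plain (np.float64(-65.1), np.float64(-14.7))
plain (np.float64(-65.0), np.float64(27.2))
plain (np.float64(-28.2), np.float64(26.7))
plain (np.float64(-27.9), np.float64(-15.5))
cork (np.float64(-55.9), np.float64(76.0))
cork (np.float64(-58.0), np.float64(122.8))
cork (np.float64(-21.6), np.float64(123.4))
cork (np.float64(-21.1), np.float64(75.3))
brass side
(np.float64(-3.6), np.float64(-131.8))
(np.float64(-541.0), np.float64(-439.7))
```

The block's centre is at about (-36,-111) in the ledge frame, turned about 4° from the edge normal. The tool is already almost aligned with the ledge. My plan is to come down behind the block with the jaws about 12 mm apart, giving a wide, flat push along the edge normal.

```bash
cat >> h.py <<'E'
a=np.radians(16.3); X=np.array([np.cos(a),np.sin(a),0]);Y=np.array([-X[1],X[0],0]);E0=np.array([560.7,76.7,28.])
def loc(p): q=np.array(p)-E0; return np.round([q@X,q@Y,q[2]],1)
def wor(l): return E0+l[0]*X+l[1]*Y+np.array([0,0,l[2]])
def to(l):
    o=r.get_obs();T=np.array(o["tcp_rot"]); print("t",o["time_s"],"loc",loc(o["eef_pos"]),"units",(T.T@(wor(l)-np.array(o["eef_pos"]))/30).round(3),"yaw",np.degrees(np.arctan2(-T[1,2],-T[0,2])).round(2),"F",np.round(o["contact_force"],1),"w",round(o["width"],1))
E
python3 - <<'E'
from h import *
to([-92,-111,200])
E
```

```text
t 0.5 loc [-540.1 -440.8  203.3] units [  0.11  -10.43  -15.337] yaw 18.44 F [0.7 0.7 0.8] w 85.6
```

Emit:
drive_tool(
  rows="0.27 0 0 0 -10.43 -15.34 0.72;0.27 0 0 0 -10.43 -15.34 0.72;0.27 0 0 0 -10.43 -15.34 0.72;0.27 0 0 0 -10.43 -15.34 0.72;0.27 0 0 0 -10.43 -15.34 0.72;0.27 0 0 0 -10.43 -15.34 0.72;0.27 0 0 0 -10.43 -15.34 0.72;0.27 0 0 0 -10.43 -15.34 0.72;0.27 0 0 0 -10.43 -15.34 0.72;0.27 0 0 0 -10.43 -15.34 0.72;0.27 0 0 0 -10.43 -15.34 0.72;0.27 0 0 0 -10.43 -15.34 0.72",
)

```text
time_s: 1.7
eef_pos: [506.3, -51.7, 230.9]
tcp_rot: [[0.001, 0.285, -0.959], [0.001, -0.959, -0.285], [-1.0, -0.001, -0.001]]
contact_force: [-0.2, -0.5, 0.3]
width: 11.8
```

```bash
python3 - <<'E'
from h import *
to([-92,-111,200])
E
```

```text
t 1.7 loc [ -88.2 -108.   202.9] units [0.098 0.1   0.127] yaw 16.54 F [-0.2 -0.5  0.3] w 11.8
```

Emit:
drive_tool(
  rows="0 0 0 0 0.1 0.1 0.72;0 0 0 1.5 0.1 0.1 0.72;0 0 0 3 0.1 0.1 0.72;0 0 0 4.5 0.1 0.1 0.72;0 0 0 5.2 0.1 0.1 0.72;0 0 0 5.2 0.1 0.1 0.72;0 0 0 5.2 0.1 0.1 0.72",
)

```text
time_s: 2.4
eef_pos: [501.3, -60.4, 76.1]
tcp_rot: [[-0.0, 0.279, -0.96], [-0.0, -0.96, -0.279], [-1.0, 0.0, 0.0]]
contact_force: [0.7, 0.2, 1.1]
width: 12.2
```

```bash
python3 - <<'E'
from h import *
to([-92,-111,10])
d=r.get_image("scene"); crop(d,185,150,125,125,4,"d1.png")
d=r.get_image("side"); crop(d,310,100,130,140,4,"d2.png")
d=r.get_image("wrist"); cv2.imwrite("pics/d3.png",d["image"])
a=cv2.imread("pics/d1.png");b=cv2.imread("pics/d2.png");h=500;cv2.imwrite("pics/d12.png",np.hstack([cv2.resize(a,(390,390)),cv2.resize(b,(362,390))]))
E
```

```text
t 2.4 loc [ -95.5 -115.    48.1] units [ 1.269 -0.132 -0.118] yaw 16.19 F [0.7 0.2 1.1] w 12.2
```

View pics/d12.png

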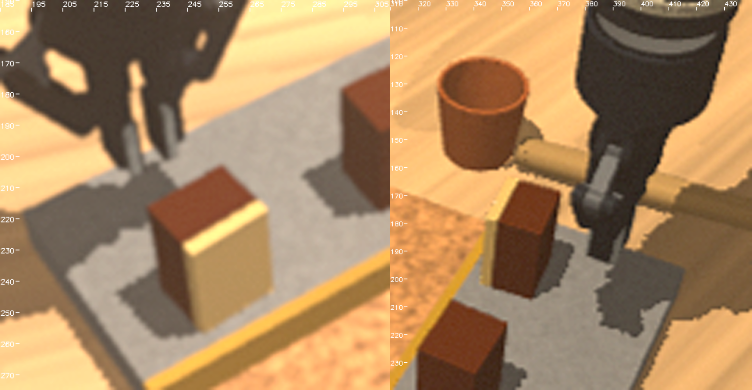

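View pics/d3.png

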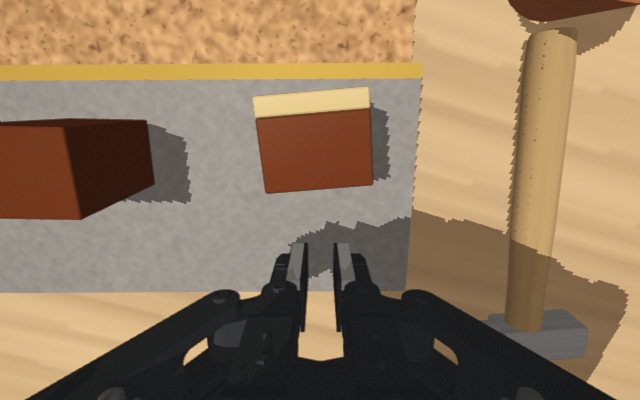

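The wrist view shows the fingers (columns 275–365) squarely behind the faced block (columns 253–373). The brass edge is level in the picture, so the tool is aligned with it, and there's a clear gap. I'll descend and start pushing slowly.

Emit:
drive_tool(
  rows="0 0 0 0.6 -0.07 0 0.72;0 0 0 1.2 -0.07 0 0.72;0 0 0 1.25 -0.07 0 0.72;0 0 0 1.25 -0.07 -0.3 0.72;0 0 0 1.25 -0.07 -0.6 0.72;0 0 0 1.25 -0.07 -0.75 0.72;0 0 0 1.25 -0.07 -0.85 0.72;0 0 0 1.25 -0.07 -0.95 0.72;0 0 0 1.25 -0.07 -1.05 0.72;0 0 0 1.25 -0.07 -1.15 0.72;0 0 0 1.25 -0.07 -1.25 0.72;0 0 0 1.25 -0.07 -1.35 0.72",
)

```text
time_s: 3.75
eef_pos: [540.0, -46.0, 37.8]
tcp_rot: [[-0.0, 0.28, -0.96], [0.0, -0.96, -0.28], [-1.0, -0.0, 0.0]]
contact_force: [-0.2, -0.8, 1.1]
width: 11.6
```

```bash
python3 - <<'E'
from h import *
to([-30,-112,10])
d=r.get_image("side"); crop(d,310,100,130,140,4,"e2.png")
d=r.get_image("wrist"); cv2.imwrite("pics/e3.png",d["image"])
a=cv2.imread("pics/e3.png");b=cv2.imread("pics/e2.png");cv2.imwrite("pics/e12.png",np.hstack([cv2.resize(a,(480,300)),cv2.resize(b,(279,300))]))
E
```

```text
t 3.75 loc [ -54.3 -111.9    9.8] units [-0.007  0.002 -0.809] yaw 16.27 F [-0.2 -0.8  1.1] w 11.6
```

View pics/e12.png

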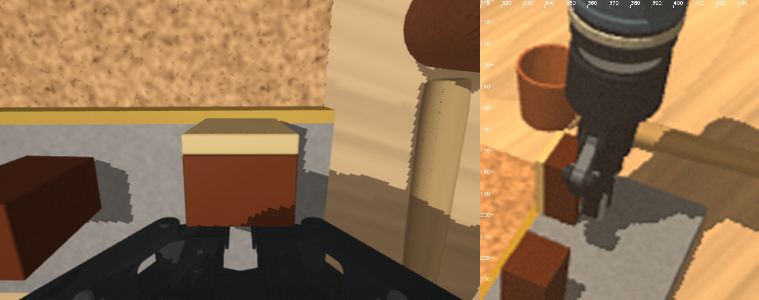

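The block is flush with the fingers and square to the edge. I'll continue slowly.

Emit:
drive_tool(
  rows="0 0 0 0 0 -0.08 0.72;0 0 0 0 0 -0.16 0.72;0 0 0 0 0 -0.24 0.72;0 0 0 0 0 -0.32 0.72;0 0 0 0 0 -0.4 0.72;0 0 0 0 0 -0.46 0.72;0 0 0 0 0 -0.52 0.72;0 0 0 0 0 -0.58 0.72;0 0 0 0 0 -0.64 0.72;0 0 0 0 0 -0.68 0.72;0 0 0 0 0 -0.72 0.72;0 0 0 0 0 -0.75 0.72",
)

```text
time_s: 5.05
eef_pos: [561.6, -39.6, 37.8]
tcp_rot: [[0.0, 0.28, -0.96], [0.0, -0.96, -0.28], [-1.0, -0.0, -0.0]]
contact_force: [-0.5, -0.1, 1.4]
width: 11.7
```

```bash
python3 - <<'E'
from h import *
to([-30,-112,10])
d=r.get_image("scene"); crop(d,210,180,130,140,4,"f2.png")
d=r.get_image("wrist"); cv2.imwrite("pics/f3.png",d["image"])
a=cv2.imread("pics/f3.png");b=cv2.imread("pics/f2.png");cv2.imwrite("pics/f12.png",np.hstack([cv2.resize(a,(480,300)),cv2.resize(b,(279,300))]))
E
```

```text
t 5.05 loc [ -31.8 -111.9    9.8] units [-0.005  0.003 -0.06 ] yaw 16.27 F [-0.5 -0.1  1.4] w 11.7
```

View pics/f12.png

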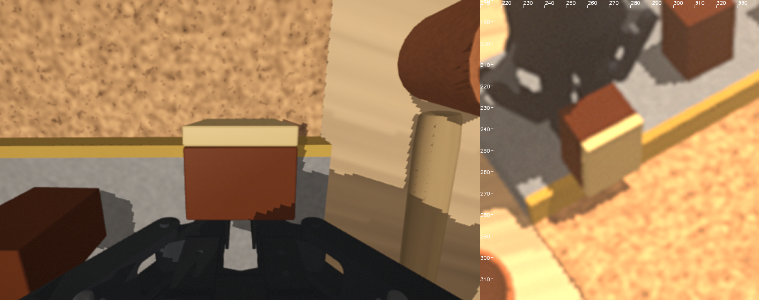

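The block overhangs but is still upright, so I'll keep pushing slowly.

Emit:
drive_tool(
  rows="0 0 0 0 0 -0.05 0.72;0 0 0 0 0 -0.1 0.72;0 0 0 0 0 -0.15 0.72;0 0 0 0 0 -0.2 0.72;0 0 0 0 0 -0.24 0.72;0 0 0 0 0 -0.27 0.72;0 0 0 0 0 -0.27 0.72;0 0 0 0 0 -0.27 0.72",
)

```text
time_s: 5.95
eef_pos: [569.2, -37.4, 37.8]
tcp_rot: [[-0.0, 0.28, -0.96], [0.0, -0.96, -0.28], [-1.0, -0.0, 0.0]]
contact_force: [0.1, 0.2, -0.6]
width: 11.8
```

```bash
python3 - <<'E'
from h import *
to([-30,-112,10])
d=r.get_image("scene"); crop(d,210,180,130,140,4,"g2.png")
d=r.get_image("wrist"); cv2.imwrite("pics/g3.png",d["image"])
a=cv2.imread("pics/g3.png");b=cv2.imread("pics/g2.png");cv2.imwrite("pics/g12.png",np.hstack([cv2.resize(a,(480,300)),cv2.resize(b,(279,300))]))
E
```

```text
t 5.95 loc [ -23.9 -111.9    9.8] units [-0.008  0.004  0.205] yaw 16.28 F [ 0.1  0.2 -0.6] w 11.8
```

View pics/g12.png

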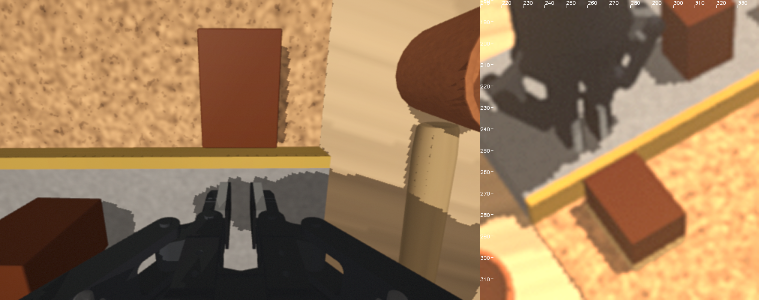

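The block has tumbled onto the cork and lies against the ledge. I'll back off, raise the arm clear, and check that it lies flat.

Emit:
drive_tool(
  rows="0 0 0 0 0 0.3 0.72;0 0 0 0 0 0.7 0.72;0 0 0 -1 0 1 0.72;0 0 0 -2.5 0 1 0.72;0 0 0 -4 0 1.5 0.72;0 0 0 -5 0 3 0.72;0 0 0 -5 0 4 0.72;0 0 0 -5 0 4 0.72;0 0 0 -5 0 4 0.72",
)

```text
time_s: 6.95
eef_pos: [453.3, -71.3, 188.1]
tcp_rot: [[0.001, 0.279, -0.96], [0.0, -0.96, -0.279], [-1.0, 0.0, -0.001]]
contact_force: [0.7, 0.3, -0.7]
width: 12.0
```

```bash
python3 - <<'E'
from h import *
to([-30,-112,10])
d=r.get_image("scene"); crop(d,210,180,130,130,6,"k2.png")
crop(d,185,135,225,150,3,"k4.png")
d=r.get_image("side"); crop(d,270,130,130,110,6,"k3.png")
b=cv2.imread("pics/k2.png")
cv2.imwrite("pics/k2.png",cv2.resize(b,(600,600)))
cv2.imwrite("pics/k3.png",cv2.resize(cv2.imread("pics/k3.png"),(700,592)))
E
```

```text
t 6.95 loc [-144.7 -111.9  160.1] units [ 5.009e+00 -4.000e-03 -3.817e+00] yaw 16.22 F [ 0.7  0.3 -0.7] w 12.0
```

View pics/k2.png

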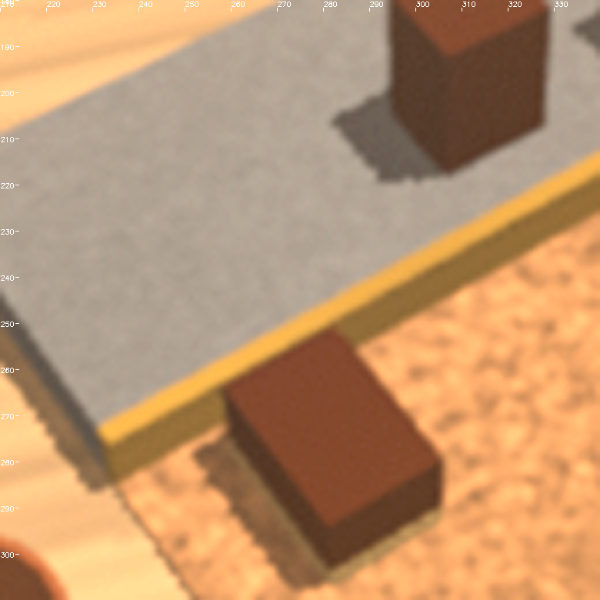

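View pics/k3.png

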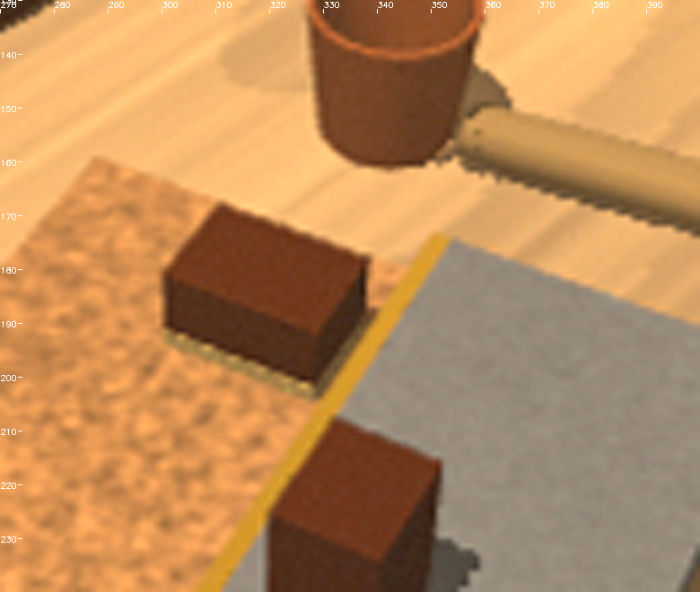

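View pics/k4.png

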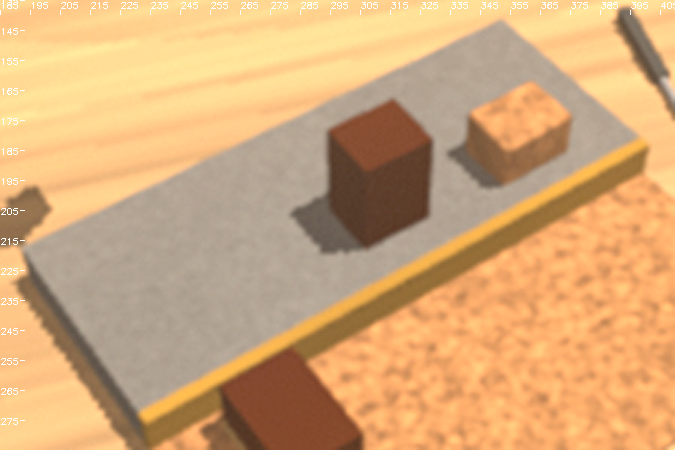

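```bash
python3 - <<'E'
from h import *
d=r.get_image("scene")
for u,v in [(281.5,294.4),(305.8,279.7),(258.8,264.5),(282.6,250.4)]: print(loc(ray(d,u,v,42)))
s=r.get_image("side");k=130/700
for u,v in [(163,270),(220,203),(370,257),(317,333)]: print("side",loc(ray(s,270+u*k,130+v*k,42)))
E
```

```text
[  74.5 -131.7   14. ]
[ 74.2 -89.7  14. ]
[  12.7 -131.7   14. ]
[ 11.2 -88.8  14. ]
side [ 71.5 -91.1  14. ]
side [  70.  -132.4   14. ]
side [   8.  -132.8   14. ]
side [  8.1 -89.2  14. ]
```

```bash
python3 -c "
from workcell import r
print(r.hand_in())"
```

```text
the job is handed in; nothing more can be done
None
```

I pushed the faced block squarely over the ledge edge without lifting it. It tumbled and came to rest flat on its pale face on the cork, and the job is handed in.

- **Position:** Rays from the scene and side views put the block's top at pad + 38 mm. It lies about 10–73 mm out from the edge, with y from −132 to −89 mm along it, so it is wholly on the pad. The two views differ by 3–4 mm in x.
- **Flatness:** The pale strip shows along the bottom of the visible sides in both views.
- **Bystanders:** The plain block and the cork sanding block look unmoved by eye; I did not re-measure them.
- **Arm:** It ended raised and clear of everything at about 7 s. The force readings at the end of each move never exceeded about 1.5 N.

No check failed.

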